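# Clamp a specimen block in a sprung holder and lock it

### The arm

A 6-joint arm with a two-finger parallel gripper is mounted at the origin on the work surface. World frame = base frame: x ahead of the robot, y to its left, z up, the work surface at z = 0. Lengths are in mm, angles in rad, forces in N, time in s.
With the tool pointing down it reaches from about 325 to 900 mm from the base axis. Payload 6.1 kg.
Tool frame: the origin (TCP) lies on the centre line of the jaws, within the pads' length; the fingertips stand 17 mm ahead of it and the grasp point (between the pads) lies 2 mm behind it (tip_reach is the z of the fingertips in the tool frame, in mm); z points along the fingers, y is the direction in which the jaws open and shut (so a half turn about z gives the same grasp; the last joint's range is limited). The gripper opens to 85 mm and grips with 20 to 120 N. Pads are 22 mm wide; open, the fingers measure 114 mm over their backs; the gripper's body (76 mm by 85 mm) begins 54 mm behind the grasp point. The pads swing forward as they close: fully open they stand 13 mm farther back than shut.
Start: joints at [-1.284, 0.22, 1.526, -0, 1.395, -0.126], TCP at [250.727, -572.496, 248.3] pointing down, gripper open.
Joint ranges: [-2.98, 2.98], [-0.91, 2.08], [0.09, 2.57], [-1.24, 4.39], [0.2, 2.65], [-2.68, 2.68]. Speed limits (rad/s): [2.57, 2.57, 3.01, 3.14, 3.14, 3.14].

### API

Orientations are given as a unit quaternion [x, y, z, w].
In Python, from plant import observe, camera, camera_info, hand_in, search_frame, cut_out, spot_point, tip_reach gives the robot as it stands.
- The arm moves only by the tool servo_tool, never from a script. Its argument "targets" is a list of rows, each an object of numbers: "x", "y", "z": the shift along the tool's x, y, z in cm; "spin": the turn about the tool's z in degrees. A call has exactly 10 rows; each row shifts and turns the commanded pose from where the row before left it, along the tool's axes as they then stand; what a row does not reach is not made up. A row lasts 1/10 s, in which the tool goes at most 50 mm and 8.59 degrees, less where a joint would pass 70% of its speed; a pose out of reach is approached as far as the arm can. A call is refused whole if a number of a shift passes 5 or a number of a turn 8.59, either way. A call with a gripper value outside its range is refused whole. "jaw" is the opening, from 0 (shut) to 1 (fully open), set as the call begins (left out, the last holds). The fingers move at their own pace and stop on an object; "newtons" is the grip in N (left out, the last holds). Time passes only in rows, so rows that do not move let the fingers close, or fill a call up. It gives the time, the measured TCP pose, the force and the opening at its end, in the units of the state.
- observe(): the state, without advancing time (a new reading comes with each control period).
- camera(name): name is "side" or "top" or "wrist"; returns the picture (384x512x3 uint8, red, green, blue); there is no depth.
- camera_info(name): a dict with "vertical_fov" (degrees; the focal length in pixels is half the picture's height over the tangent of half this angle, whatever the lens; pixels are square), "cx", "cy" (the principal point, pixels), "eye" and "orientation" of the camera in the world. Camera axes: x right, y down, z forward; pixel columns grow to the right and rows downward; lengths in mm; the calibration is good to about 2 mm. A picture is of the moment at which its call begins: read the wrist's pose just before it. camera_info takes no time and is no camera call; for the wrist camera it gives the pose at the moment of the call.
- hand_in(): hands the job in, once; it reports no verdict.
Trained networks look in the newest picture that a camera, given by its name, has taken for a name from the list of things; names that differ only in an ending like _2 or _b are one class to them, and where a whole thing is asked for, a point or a joint stands for the part that bears it (a point fixed in the world has none). Each returns a list of dicts, best first, with "p" (0 to 1); they miss things now and then, are a little off and sometimes report something else, mostly with a low value. They report only what shows in the picture. A call takes as long as a camera call. They do not tell look-alikes from the thing itself.
- search_frame(thing, camera): "rect" ([left, top, right, bottom] in pixels, round what is visible of it).
- cut_out(thing, camera): "mask" (384x512 bool, what is visible of it) and "rect" ([left, top, right, bottom] in pixels, round what is visible of it).
- spot_point(thing, camera): "location" ([column, row] in pixels: a listed point, or the origin of a listed thing).
The state is a dict: "clock": time; "joints": joint angles; "qvel": joint speeds; "tau": joint torques, N m; "tool_pos": TCP position; "tcp_rot": TCP orientation; "wrist_force": force on the tool from outside, world axes, zero at the start; "wrist_torque": the same for the moment, N m; "gripper_width": opening from 0.0 (shut) to 1.0 (fully open).
Only numpy, scipy, OpenCV 4.12 (cv2) and the standard library are available. Lean on these libraries where they do the work, as an engineer would, in place of code of your own. Each camera call takes 0.05 s, during which the arm holds its last target.

### The job

Load the blue specimen block into the aluminium holder: press the sprung jaw back to make room, set the block flat on the holder's floor and let its steel toe go fully home under the lip, so that the jaw clamps it, and let go. Then push the red lock down, turn it a quarter turn clockwise until its cam arm stands behind the jaw, and let it spring back up so that it catches. Leave the green block, the two bottles and the brass objective where they stand.

Things in the scene. Friction and masses are not known exactly. Their poses are not given: they have to be found in the camera images.
- specimen_c (a point): Centre (half-way up, 15 mm above the underside) of the loose blue specimen block, about 160 g. Body 56 (x) x 36 (y) x 30 mm tall, the lowest 8 mm steel, the rest blue resin with two metal discs on top. A steel toe 26 wide (y), 8 mm tall, flush with the underside, sticks out 10 mm from its -x end: 66 mm long in all. z up. Starts flat on the bench, its x within 2 rad of world x. Grasp it across y.
- specimen_toe (a point): Tip of the blue block's steel toe, 38 mm from the body's centre along the block's -x, 4 mm above its underside; axes as the block's.
- holder: Aluminium holder fixed to the bench; origin on the bench, x the way the jaw is pressed back (away from the stop), z up. Base plate x -85 to +105, y +-55 mm, its top (the floor) 12 mm above the bench. Grey stop at the -x end, 76 mm wide, x -78 to -52, top 28 mm above the bench. Between stop and jaw there are no side walls: room for fingers on both y sides.
- slot (a point): Middle of the bottom (deepest face) of the toe slot in the stop, at floor level: holder x = -60, y = 0, z = 12 mm; axes as the holder's. The slot opens to +x: 33 mm wide, 10 mm high, 8 mm deep, so lip and cheeks end at holder x = -52. The block can be lowered between lip and jaw only with the jaw pressed back 22 mm or more; the jaw then pushes its toe under the lip.
- nest (a point): Where the centre of the block's body (half-way up) is when it is home: holder x = -22, y = 0, z = 27 mm. Axes as the holder's; the block's axes then lie along them, toe to -x.
- jaw_face (a point): Middle of the top edge of the jaw's orange pressing face, which looks to the holder's -x: 48 mm above the bench, at holder x = -6 mm with the jaw at rest. The jaw is a black block 44 wide (y), 18 thick (x), from 1 to 36 mm above the holder's floor.
- jaw (a joint): How far the sprung jaw is pressed back along the holder's +x, m: 0 at rest, about 0.012 with the block clamped, 0.032 at its stop. About 3 N at rest, 6 N clamped, 9 N at 0.025.
- latch_grip (a point): Grip point of the red lock, on its upright turning axis at holder x = 75, y = 0, 73 mm above the bench when up. The grip is a red bar along this point's y, 40 long, 12 thick, 24 mm tall (58 to 82 mm above the bench), on a thin shank. Unlocked, the bar lies along the holder's y; locked, along its x.
- cam_tip (a point): End of the lock's red cam arm, 48 mm from the turning axis, 41 mm above the bench; the arm is 12 wide, 8 mm tall. Unlocked it points to the holder's -y; locked, to its -x, about 3 mm behind the clamped jaw. It cannot pass a jaw pressed back more than about 15 mm.
- latch (a joint): Turn of the red lock, rad: 0 unlocked, grows clockwise seen from above to its stop at 1.571 (locked). It is held in a slot at both ends and turns only while pushed down more than 3 mm; friction is slight.
- plunger (a joint): How far the red lock is pushed down, m: 0 up, 0.006 at the stop. The spring takes about 4 N at first, 9 N fully down. Released between the slots it stays about 0.003 down; in a slot it springs back to 0.
- spare_c (a point): Centre (half-way up) of the green block, a bystander of the same shape and size as the blue one (toe to -x). Leave it alone.
- oil_c (a point): Centre (33 mm up) of a standing amber oil bottle, 32 mm in diameter, 66 mm tall. Leave it alone.
- objective_c (a point): Centre (24 mm up) of a standing brass microscope objective, 28 mm in diameter, 48 mm tall. Leave it alone.
- wash_c (a point): Centre (55 mm up) of a standing white bottle with a red cap, 50 mm in diameter, 110 mm tall, on the far side, between the lock and the blocks. Leave it alone.
Things that resemble listed ones, but are neither listed nor needed, are in the scene too. Of the things that look like the holder, the larger one is meant. Of the things that look like the part that bears specimen_c, the smaller one is meant.

How it is judged (in metres and radians):
On the way:
1. the blue block is clamped, toe home under the lip, and let go, before the lock is turned (x of specimen_toe in the frame of holder below -0.0565 m and y of specimen_c in the frame of holder between -0.006 and 0.006 m and z of specimen_c in the frame of holder between 0.024 and 0.0305 m and angle between specimen_c's own z axis and vertical below 0.08 rad and angle between the x axis of specimen_c and the x axis of holder, either way round below 0.12 rad and value of joint jaw between 0.009 and 0.0155 m and contact force between specimen and the fingers below 0.1 N and value of joint latch below 0.3 rad), for 0.2 s.
At the end, for the whole second after the job is handed in: The blue block lies flat in the holder and at rest, toe tip within 3.5 mm of the slot bottom, centred within 6 mm and straight within 0.12 rad, the jaw clamping it (pressed back 9 to 15.5 mm); the red lock is turned to at least 1.40 rad and has sprung back up to within 1.5 mm (x of specimen_toe in the frame of holder below -0.0565 m and y of specimen_c in the frame of holder between -0.006 and 0.006 m and z of specimen_c in the frame of holder between 0.024 and 0.0305 m and angle between specimen_c's own z axis and vertical below 0.08 rad and angle between the x axis of specimen_c and the x axis of holder, either way round below 0.12 rad and value of joint jaw between 0.009 and 0.0155 m and value of joint latch above 1.4 rad and value of joint plunger below 0.0015 m and linear speed of specimen below 0.01 m/s); the robot touches nothing.
It fails at once if the green block is shifted more than 15 mm or tipped (distance of spare_c from where it was at the start of the episode above 0.015 m or angle between spare_c's own z axis and vertical above 0.35 rad).
It fails at once if the oil bottle is shifted more than 15 mm or tipped (distance of oil_c from where it was at the start of the episode above 0.015 m or angle between oil_c's own z axis and vertical above 0.35 rad).
It fails at once if the brass objective is shifted more than 15 mm or tipped (distance of objective_c from where it was at the start of the episode above 0.015 m or angle between objective_c's own z axis and vertical above 0.35 rad).
It fails at once if the white bottle is shifted more than 15 mm or tipped (distance of wash_c from where it was at the start of the episode above 0.015 m or angle between wash_c's own z axis and vertical above 0.35 rad).
It also fails if it takes over 58 s, if anything falls off the work surface, if the arm or the gripper's body presses on something with over 40 N, if the wrist force passes 120 N, or if a joint passes its speed limit or range.

## Working session

There is one attempt and no reset: what is moved stays moved. The work goes in short steps, Python scripts to look and compute and a tool call to move; the robot and the scene stay as the last step left them, time stands still between calls to the robot, and variables do not carry over. Pictures are saved under pics/ and viewed, and the job is handed in when it is done.

Besides the shell and the picture viewer there is one more tool, called after "Call:" by a JSON object that holds its "method" and its "body". servo_tool: Moves the arm, as the interface text tells. Its arguments: {"type":"object","properties":{"targets":{"type":"array"},"jaw":{"type":"number"},"newtons":{"type":"number"}},"required":["targets"]}

```bash
ls; mkdir -p pics
python3 - <<'E'
from plant import *
import cv2
print(observe())
for n in ("side","top","wrist"):
    print(n,camera_info(n)); im=camera(n); cv2.imwrite(f"pics/{n}0.png",cv2.cvtColor(im,cv2.COLOR_RGB2BGR))
E
```

```text
pics
{'clock': 0.0, 'joints': array([-1.28410021e+00,  2.21226730e-01,  1.52762076e+00, -8.32734992e-06,
        1.39467592e+00, -1.26092906e-01]), 'qvel': array([ 0.00036473, -0.00094298,  0.00168039,  0.00055475,  0.00046569,
        0.0009625 ]), 'tau': array([-1.86970727e-03, -4.96902215e+01, -3.89399850e+01, -1.12610624e-04,
        1.10410471e-02,  1.30792913e-05]), 'tool_pos': array([ 250.5645008 , -571.95414722,  247.19371915]), 'tcp_rot': array([ 9.78775550e-01,  2.04932896e-01, -8.15232836e-05, -9.61936061e-04]), 'wrist_force': array([-0.90384796,  0.53401322,  0.14035822]), 'wrist_torque': array([-0.00344635,  0.02407242, -0.01604351]), 'gripper_width': 0.9968295325391482}
side {'vertical_fov': 57.25864266973593, 'cx': 250.3442995376915, 'cy': 188.48770509555155, 'eye': array([510.26842797, 657.87160109, 551.20908595]), 'orientation': array([-0.03325993,  0.88840446, -0.45739954,  0.02041929])}
top {'vertical_fov': 56.68947749876083, 'cx': 253.05136199916467, 'cy': 193.61850034399043, 'eye': array([469.16629738,   3.61240402, 807.26067749]), 'orientation': array([-0.69798042,  0.714014  , -0.04793088,  0.02664514])}
wrist {'vertical_fov': 71.97604843531523, 'cx': 249.809791127957, 'cy': 192.1783266307365, 'eye': array([ 312.43220218, -545.51081274,  372.80791745]), 'orientation': array([ 0.82939225, -0.54219957, -0.07464714,  0.11205324])}
```

View pics/top0.png

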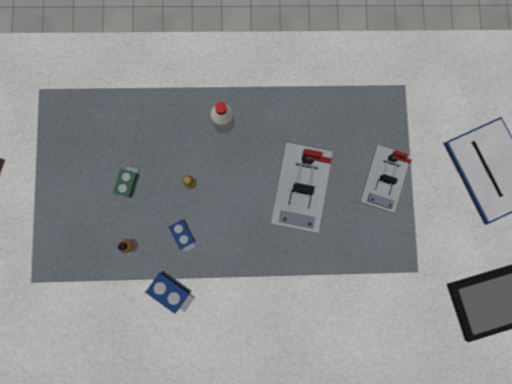

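View pics/side0.png

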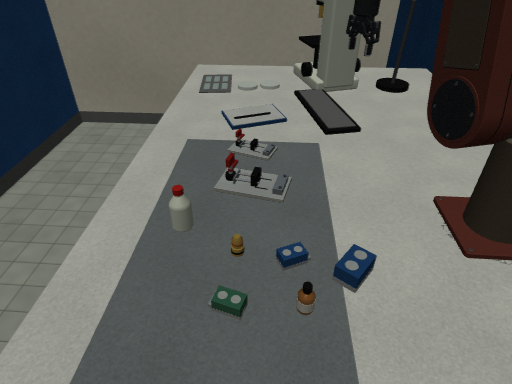

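View pics/wrist0.png

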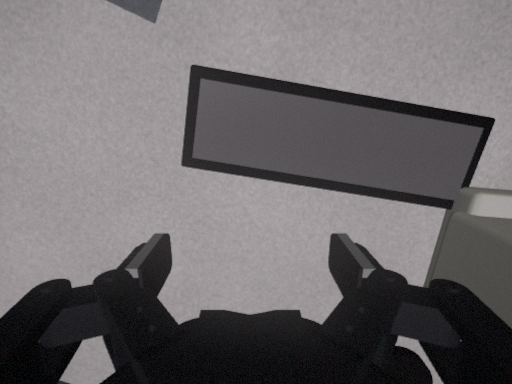

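The blue candidates in the top picture are a small block at (182,235) and a larger one at (169,292). I choose the small one. The holder candidates are the larger at (303,187) and the smaller at (386,179). I choose the larger.

```bash
cat > h.py <<'E'
import numpy as np, cv2
from scipy.spatial.transform import Rotation as R
from plant import *
def K(ci): 
    f=192/np.tan(np.radians(ci['vertical_fov']/2)); return f
def ray(ci,uv):
    f=K(ci); d=np.array([(uv[0]-ci['cx'])/f,(uv[1]-ci['cy'])/f,1.]); return R.from_quat(ci['orientation']).apply(d)
def onz(ci,uv,z):
    d=ray(ci,uv); e=np.array(ci['eye']); return e+d*(z-e[2])/d[2]
def proj(ci,P):
    f=K(ci); p=R.from_quat(ci['orientation']).inv().apply(np.atleast_2d(P)-ci['eye']); return np.c_[p[:,0]/p[:,2]*f+ci['cx'],p[:,1]/p[:,2]*f+ci['cy']]
def snap(n,name,crop=None,s=1):
    ci=camera_info(n); im=camera(n); b=cv2.cvtColor(im,cv2.COLOR_RGB2BGR)
    if crop: b=b[crop[1]:crop[3],crop[0]:crop[2]]
    b=cv2.resize(b,None,fx=s,fy=s,interpolation=cv2.INTER_CUBIC); cv2.imwrite(f"pics/{name}.png",b); return ci,im
Z=dict(specimen_c=15,specimen_toe=4,holder=0,slot=12,nest=27,jaw_face=48,latch_grip=73,cam_tip=41,spare_c=15,oil_c=33,objective_c=24,wash_c=55)
E
python3 - <<'E'
from h import *
ci,im=snap("top","topcrop",(100,80,420,320),2.4)
for t in Z:
    for r in spot_point(t,"top")[:3]:
        print(t,np.round(r['location'],1),round(r['p'],2),np.round(onz(ci,r['location'],Z[t])[:2],0))
E
```

```text
specimen_c [168.5 289.2] 0.63 [349. 167.]
specimen_c [181.3 233.8] 0.59 [467. 139.]
specimen_toe [191.7 250.3] 0.93 [430. 118.]
specimen_toe [187.5 305.5] 0.89 [311. 128.]
holder [301.9 190.6] 0.69 [ 559. -134.]
holder [223.  112.3] 0.51 [747.  44.]
slot [298.4 216.7] 0.91 [ 499. -122.]
slot [378.4 200.1] 0.57 [ 532. -305.]
nest [305.6 201.9] 0.91 [ 531. -137.]
nest [385.3 186.2] 0.85 [ 562. -317.]
jaw_face [302.6 191.9] 0.65 [ 551. -127.]
jaw_face [387.8 179.5] 0.5 [ 574. -315.]
jaw_face [305.  192.9] 0.34 [ 549. -132.]
latch_grip [313.7 152.4] 0.81 [ 632. -150.]
latch_grip [400.3 157.2] 0.51 [ 618. -334.]
cam_tip [329.  162.7] 0.55 [ 615. -189.]
cam_tip [298.4 215.7] 0.5 [ 500. -117.]
cam_tip [411.1 159. ] 0.42 [ 620. -373.]
spare_c [128.3 183.2] 0.61 [582. 256.]
oil_c [126.5 248.1] 0.74 [440. 252.]
objective_c [184.8 182.8] 0.64 [579. 129.]
wash_c [223.5 113.9] 0.89 [724.  40.]
```

View pics/topcrop.png

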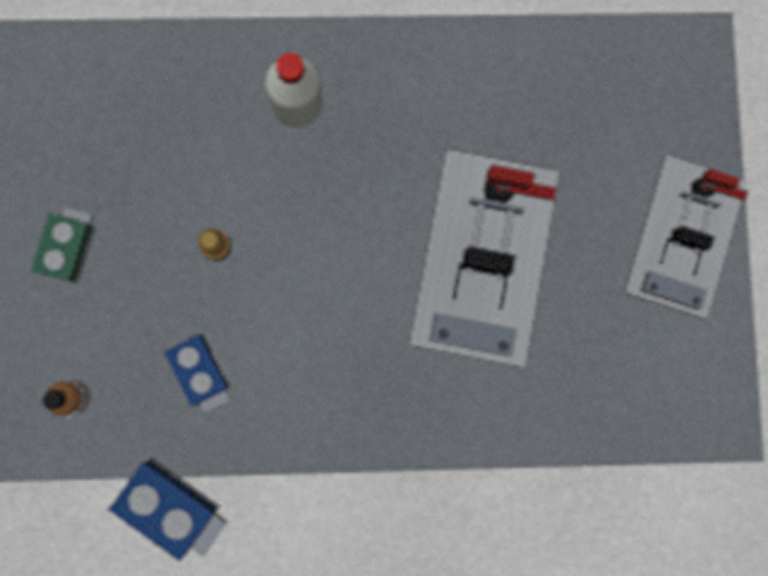

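Call:
{"method": "servo_tool", "body": {"targets": [{"x": 2,"y": -1.5},{"x": 3.9,"y": -3},{"x": 3.9,"y": -3},{"x": 3.9,"y": -3},{"x": 3.9,"y": -3},{"x": 3.9,"y": -3},{"x": 3.9,"y": -3},{"x": 3.9,"y": -3},{"x": 3.9,"y": -3},{"x": 3.9,"y": -3}]}}

```text
$.targets[0]: bad value
```

Call:
{"method": "servo_tool", "body": {"targets": [{"x": 3.9,"y": -3,"spin": 7},{"spin": 7},{"spin": 7},{"spin": 7},{"spin": 7},{},{},{},{},{}]}}

```text
$.targets[0]: bad value
```

Run:
```python
from h import *
o=observe();print(o['clock'],o['tool_pos'],o['tcp_rot'])
ci,im=snap("wrist","w1",s=1.5)
for t in ['specimen_c','specimen_toe','holder','slot','nest','jaw_face','latch_grip','cam_tip','wash_c','spare_c','objective_c']:
    for r in spot_point(t,"wrist")[:2]:
        print(t,np.round(r['location'],1),round(r['p'],2),np.round(onz(ci,r['location'],Z[t])[:2],1))
```

```text
0.8 [ 250.73953928 -572.50471809  248.34444204] [9.78770322e-01 2.04960134e-01 5.33918360e-06 2.93235788e-05]
```

View pics/w1.png

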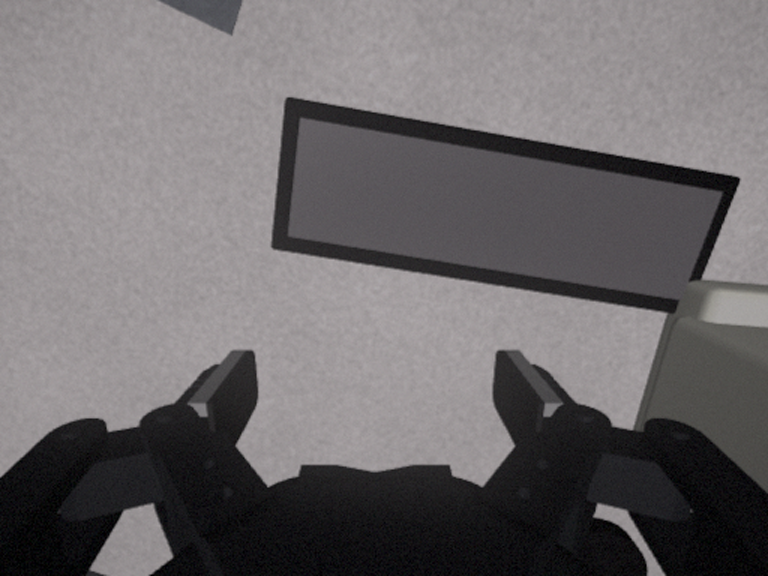

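The call was refused, probably because each row needs all four keys. I'll retry with full rows.

Call:
{"method": "servo_tool", "body": {"targets": [{"x": 2,"y": -1.5,"z": 0,"spin": 0},{"x": 3.9,"y": -3,"z": 0,"spin": 0},{"x": 3.9,"y": -3,"z": 0,"spin": 0},{"x": 3.9,"y": -3,"z": 0,"spin": 0},{"x": 3.9,"y": -3,"z": 0,"spin": 0},{"x": 3.9,"y": -3,"z": 0,"spin": 0},{"x": 3.9,"y": -3,"z": 0,"spin": 0},{"x": 3.9,"y": -3,"z": 0,"spin": 0},{"x": 3.9,"y": -3,"z": 0,"spin": 0},{"x": 3.9,"y": -3,"z": 0,"spin": 0}]}}

```text
clock: 2.4
tool_pos: [476.9, -160.8, 248.7]
tcp_rot: [0.979, 0.205, 0.0, 0.0]
wrist_force: [1.7, -0.0, -0.1]
gripper_width: 1.002
```

Call:
{"method": "servo_tool", "body": {"targets": [{"x": 3.9,"y": -3,"z": 0,"spin": 0},{"x": 0,"y": 0,"z": 0,"spin": 7},{"x": 0,"y": 0,"z": 0,"spin": 7},{"x": 0,"y": 0,"z": 0,"spin": 7},{"x": 0,"y": 0,"z": 0,"spin": 7},{"x": 0,"y": 0,"z": 0,"spin": 7},{"x": 0,"y": 0,"z": 0,"spin": 0},{"x": 0,"y": 0,"z": 0,"spin": 0},{"x": 0,"y": 0,"z": 0,"spin": 0},{"x": 0,"y": 0,"z": 0,"spin": 0}]}}

```text
clock: 3.4
tool_pos: [499.9, -119.5, 248.3]
tcp_rot: [0.995, -0.098, 0.0, 0.0]
wrist_force: [0.1, 0.7, -0.7]
gripper_width: 0.999
```

Run:
```python
from h import *
o=observe();print(o['clock'],o['tool_pos'],o['tcp_rot'])
ci,im=snap("wrist","w2",s=1.5)
for t in ['specimen_c','specimen_toe','holder','slot','nest','jaw_face','latch_grip','cam_tip','wash_c','spare_c','objective_c']:
    for r in spot_point(t,"wrist")[:2]:
        print(t,np.round(r['location'],1),round(r['p'],2),np.round(onz(ci,r['location'],Z[t])[:2],1))
```

```text
3.4 [ 499.91470258 -119.52753734  248.32684199] [ 9.95165154e-01 -9.82156620e-02  2.42263976e-05  7.34416025e-06]
specimen_toe [104.4 240.5] 0.87 [433.8 120.2]
specimen_toe [247.5 144.1] 0.3 [ 533.7 -123.3]
holder [391.4  81.2] 0.89 [ 576.4 -324.8]
holder [247.2 123.7] 0.66 [ 560.5 -128.2]
slot [246.8 169.3] 0.83 [ 500.8 -115.7]
slot [384.8 116. ] 0.79 [ 534.9 -307.8]
nest [394.6  90. ] 0.89 [ 564.8 -314.2]
nest [249.2 140.8] 0.55 [ 539.4 -126.9]
jaw_face [403.2  82.7] 0.78 [ 570.8 -313.4]
jaw_face [250.2 132.6] 0.63 [ 550.4 -130.3]
latch_grip [249.3  55.1] 0.93 [ 628.4 -144.9]
latch_grip [436.   16.7] 0.84 [ 626.  -334.3]
cam_tip [446.1  29.2] 0.97 [ 617.7 -366.6]
cam_tip [292.9  62.3] 0.91 [ 617.8 -193.8]
wash_c [52.  0.] 0.58 [723.4  45.7]
objective_c [ 55.9 146.2] 0.96 [582.  122.9]
objective_c [249.1 124.5] 0.63 [ 559.4 -130.7]
```

View pics/w2.png

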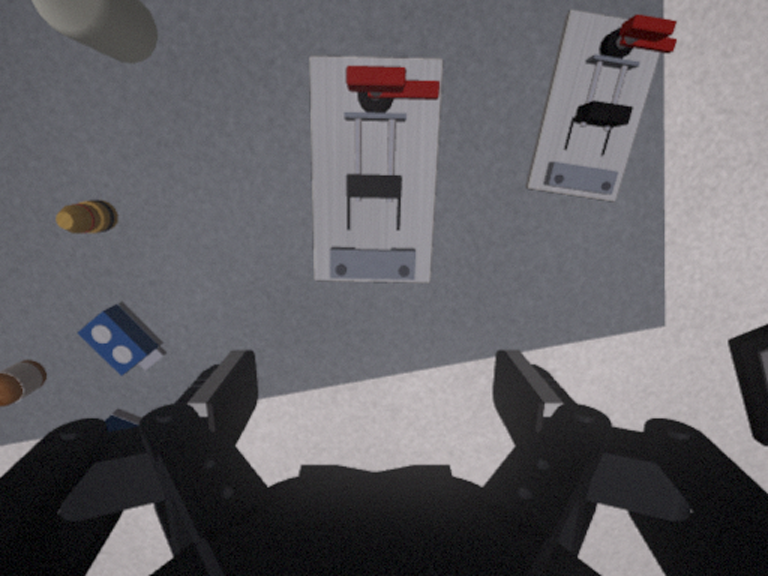

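```bash
cat >> h.py <<'E'
def rect(ci,im,c,yaw,half,z,s):
    # top-down warp at height z: image right = local x, down = -local y ; s px/mm
    n=int(2*half*s); A=[(-half,half),(half,half),(half,-half),(-half,-half)]
    c_,s_=np.cos(yaw),np.sin(yaw)
    W=[(c[0]+a*c_-b*s_,c[1]+a*s_+b*c_,z) for a,b in A]
    H=cv2.getPerspectiveTransform(proj(ci,W).astype(np.float32),np.float32([(0,0),(n,0),(n,n),(0,n)]))
    return cv2.warpPerspective(im,H,(n,n),flags=cv2.INTER_CUBIC)
E
python3 - <<'E'
from h import *
ci,im=snap("wrist","w3"); np.savez("w3.npz",im=im,eye=ci['eye'])
c=(560,-133);yaw=-0.195
g=rect(ci,im,c,yaw,125,12,2.4)
cv2.imwrite("pics/r3.png",cv2.cvtColor(g,cv2.COLOR_RGB2BGR))
# plate mask
gg=cv2.cvtColor(g,cv2.COLOR_RGB2GRAY); m=((gg>135)).astype(np.uint8)
m=cv2.morphologyEx(m,cv2.MORPH_CLOSE,np.ones((25,25)))
n,l,st,_=cv2.connectedComponentsWithStats(m); k=l[300,300]; print(k,st[k] )
p=cv2.findNonZero((l==(k if k else 1+np.argmax(st[1:,4]))).astype(np.uint8)); r=cv2.minAreaRect(p);print(r, np.array(r[1])/2.4)
a=(np.array(r[0])/2.4-125)*[1,-1];print("local centre",a)
E
```

```text
0 [     0      0    600    600 276318]
((317.2040710449219, 293.4576416015625), (452.14630126953125, 260.53778076171875), 1.2787113189697266) [188.3942922  108.55740865]
local centre [7.16836294 2.72598267]
```

View pics/r3.png

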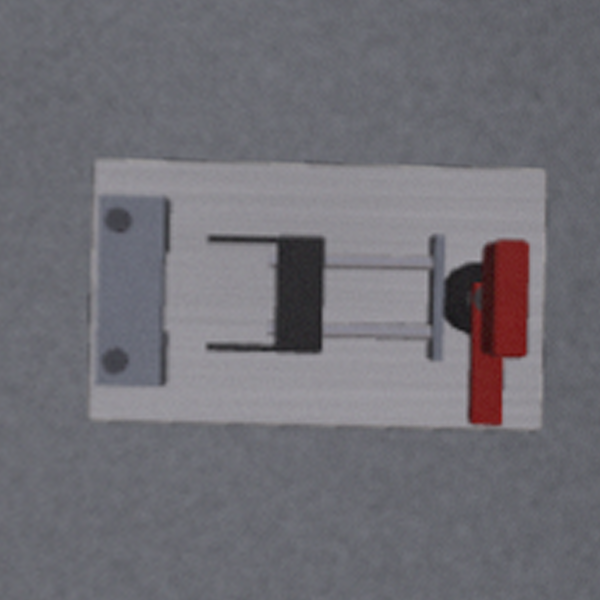

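The rectified holder view shows a plate of 188 x 109 mm, the larger one, with its jaw at rest and the lock bar along its y. This gives the holder origin at about (557.8, -129.6) and yaw -0.217. Next I'll take a close look at the blue block.

Call:
{"method": "servo_tool", "body": {"targets": [{"x": -2.1,"y": -3.5,"z": 0.5,"spin": 0},{"x": -2.1,"y": -3.5,"z": 0.5,"spin": 0},{"x": -2.1,"y": -3.5,"z": 0.5,"spin": 0},{"x": -2.1,"y": -3.5,"z": 0.5,"spin": 0},{"x": -2.1,"y": -3.5,"z": 0.5,"spin": 0},{"x": -2.1,"y": -3.5,"z": 0.5,"spin": 0},{"x": 0,"y": 0,"z": 0,"spin": -8},{"x": 0,"y": 0,"z": 0,"spin": -8},{"x": 0,"y": 0,"z": 0,"spin": -8},{"x": 0,"y": 0,"z": 0,"spin": -8}]}}

```text
clock: 5.05
tool_pos: [417.7, 111.5, 218.4]
tcp_rot: [0.983, 0.182, 0.0, 0.0]
wrist_force: [-0.0, -0.3, 0.4]
gripper_width: 1.001
```

Call:
{"method": "servo_tool", "body": {"targets": [{"x": 0,"y": 0,"z": 0,"spin": -8},{"x": 0,"y": 0,"z": 0,"spin": 0},{"x": 0,"y": 0,"z": 0,"spin": 0},{"x": 0,"y": 0,"z": 0,"spin": 0},{"x": 0,"y": 0,"z": 0,"spin": 0},{"x": 0,"y": 0,"z": 0,"spin": 0},{"x": 0,"y": 0,"z": 0,"spin": 0},{"x": 0,"y": 0,"z": 0,"spin": 0},{"x": 0,"y": 0,"z": 0,"spin": 0},{"x": 0,"y": 0,"z": 0,"spin": 0}], "jaw": 0.75}}

```text
clock: 6.05
tool_pos: [417.7, 111.2, 218.3]
tcp_rot: [0.969, 0.247, 0.0, -0.0]
wrist_force: [0.5, 0.2, -0.4]
gripper_width: 0.746
```

Run:
```python
from h import *
o=observe();print(o['clock'],o['tool_pos'],o['tcp_rot'],o['gripper_width'],tip_reach)
ci,im=snap("wrist","w4",s=1.5)
for t in ['specimen_c','specimen_toe']:
    for r in spot_point(t,"wrist")[:2]:
        print(t,np.round(r['location'],1),round(r['p'],2),np.round(onz(ci,r['location'],Z[t])[:2],1))
g=rect(ci,im,(467,139),0.51,60,30,5)
cv2.imwrite("pics/r4.png",cv2.cvtColor(g,cv2.COLOR_RGB2BGR))
np.save("w4.npy",im)
```

```text
6.05 [417.7134062  111.19592253 218.30316896] [ 9.68920598e-01  2.47371937e-01  8.52896457e-06 -5.65863933e-06] 0.7460932545481284 17.0
specimen_c [184.8 202.6] 0.94 [343.8 167.4]
specimen_c [248.7 128.1] 0.92 [466.8 139.4]
specimen_toe [249.9 158.9] 0.7 [433.3 119.5]
specimen_toe [205.2 230.2] 0.63 [316.4 126.4]
```

View pics/w4.png

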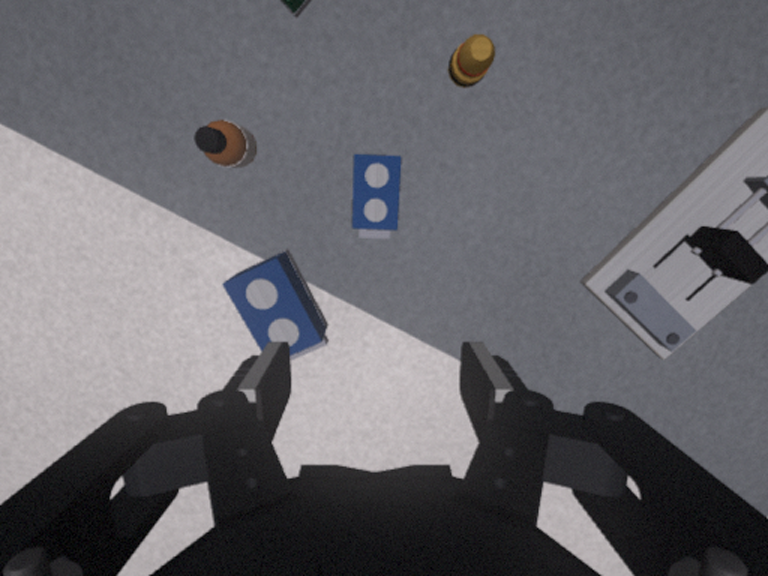

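View pics/r4.png

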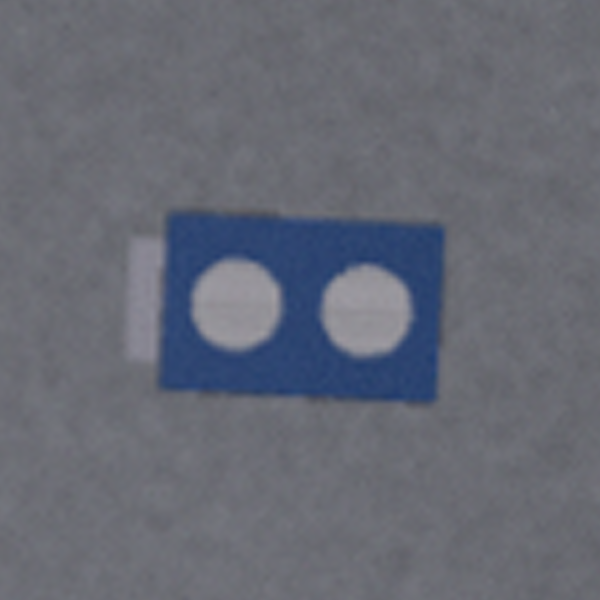

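The crop shows the smaller blue block at (251,128) in the wrist picture, with the toe towards the robot and the larger one at (184,203). The measured top is 55.7 x 35.2 mm, which fits. Its centre is (468.1, 138.0) and yaw 0.46.

Call:
{"method": "servo_tool", "body": {"targets": [{"x": 0,"y": 0,"z": 0,"spin": 2.3},{"x": 1.9,"y": 0,"z": 3,"spin": 0},{"x": 1.9,"y": 0,"z": 3,"spin": 0},{"x": 1.9,"y": -0.16,"z": 3,"spin": 0},{"x": 0,"y": 0,"z": 3,"spin": 0},{"x": 0,"y": 0,"z": 2.5,"spin": 0},{"x": 0,"y": 0,"z": 2,"spin": 0},{"x": 0,"y": 0,"z": 1.5,"spin": 0},{"x": 0,"y": 0,"z": 1,"spin": 0},{"x": 0,"y": 0,"z": 0.5,"spin": 0}]}}

```text
clock: 7.2
tool_pos: [467.6, 137.9, 22.4]
tcp_rot: [0.974, 0.228, -0.001, -0.0]
wrist_force: [0.1, -0.2, 0.1]
gripper_width: 0.751
```

Call:
{"method": "servo_tool", "body": {"targets": [{"x": 0,"y": 0,"z": 0,"spin": 0},{"x": 0,"y": 0,"z": 0,"spin": 0},{"x": 0,"y": 0,"z": 0,"spin": 0},{"x": 0,"y": 0,"z": 0,"spin": 0},{"x": 0,"y": 0,"z": 0,"spin": 0},{"x": 0,"y": 0,"z": 0,"spin": 0},{"x": 0,"y": 0,"z": 0,"spin": 0},{"x": 0,"y": 0,"z": 0,"spin": 0},{"x": 0,"y": 0,"z": 0,"spin": 0},{"x": 0,"y": 0,"z": 0,"spin": 0}], "jaw": 0, "newtons": 70}}

```text
clock: 8.2
tool_pos: [468.9, 138.1, 24.3]
tcp_rot: [0.974, 0.228, 0.001, 0.0]
wrist_force: [-0.3, -0.5, 6.1]
gripper_width: 0.405
```

Run:
```python
from h import *
import plant
o=observe();print(o['clock'],o['tool_pos'],o['tcp_rot'],o['gripper_width'],o['wrist_force'],plant.tip_reach)
snap("wrist","w5",s=1.5)
```

```text
8.2 [468.94738439 138.07160653  24.29625432] [9.73675605e-01 2.27936477e-01 8.79190217e-04 7.19986004e-05] 0.4054917882275048 [-0.30818823 -0.51263499  6.07147849] 17.0
```

View pics/w5.png

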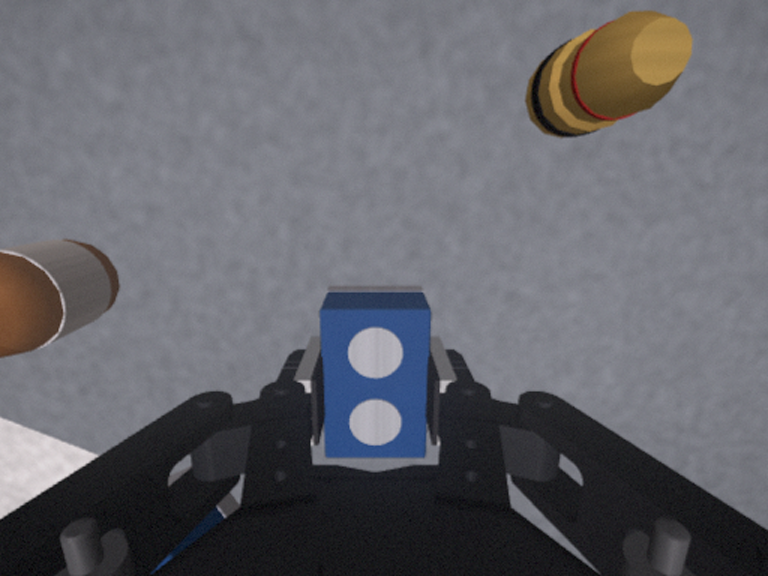

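The small block is between the pads, with the oil bottle and objective clear. Next I'll lift it, carry it to the holder and check the grip there.

Call:
{"method": "servo_tool", "body": {"targets": [{"x": 0,"y": 0,"z": -1.2,"spin": 0},{"x": 0,"y": 0,"z": -3.2,"spin": 0},{"x": 0,"y": 0,"z": -3.2,"spin": 0},{"x": 0,"y": 0,"z": -3.2,"spin": 0},{"x": -1.2,"y": 4.2,"z": 0,"spin": 0},{"x": -1.2,"y": 4.2,"z": 0,"spin": 0},{"x": -1.2,"y": 4.2,"z": 0,"spin": 0},{"x": -1.2,"y": 4.2,"z": 0,"spin": 0},{"x": -1.2,"y": 4.2,"z": 0,"spin": 0},{"x": -1.2,"y": 4.2,"z": 0,"spin": 0}]}}

```text
clock: 9.25
tool_pos: [515.0, -121.4, 131.6]
tcp_rot: [0.974, 0.228, -0.0, -0.0]
wrist_force: [1.2, 0.8, -2.6]
gripper_width: 0.408
```

Call:
{"method": "servo_tool", "body": {"targets": [{"x": 0,"y": 0,"z": 0,"spin": 7.75},{"x": 0,"y": 0,"z": 0,"spin": 7.75},{"x": 0,"y": 0,"z": 0,"spin": 7.75},{"x": 0,"y": 0,"z": 0,"spin": 7.75},{"x": 0,"y": 0,"z": 0,"spin": 7.75},{"x": 0,"y": 0,"z": 0,"spin": 0},{"x": 0,"y": 0,"z": 0,"spin": 0},{"x": 0,"y": 0,"z": 0,"spin": 0},{"x": 0,"y": 0,"z": 0,"spin": 0},{"x": 0,"y": 0,"z": 0,"spin": 0}]}}

```text
clock: 10.25
tool_pos: [515.4, -119.8, 131.3]
tcp_rot: [0.994, -0.108, -0.0, -0.0]
wrist_force: [0.0, -0.1, -2.7]
gripper_width: 0.403
```

```bash
cat >> h.py <<'E'
def psi(o):
    m=R.from_quat(o['tcp_rot']).as_matrix(); return np.arctan2(m[1,0],m[0,0])
E
python3 - <<'E'
from h import *
o=observe();print(o['clock'],o['tool_pos'],psi(o),o['tcp_rot'],o['gripper_width'],o['wrist_force'],o['joints'])
ci,im=snap("wrist","w6",s=1.5)
p=o['tool_pos']
g=rect(ci,im,p[:2],psi(o),45,p[2]-24.3+30,6.6)
cv2.imwrite("pics/r6.png",cv2.cvtColor(g,cv2.COLOR_RGB2BGR))
snap("side","s6",(150,100,350,250),3)
E
```

```text
10.25 [ 515.37459819 -119.80422235  131.30497408] -0.21547211004700045 [ 9.94202082e-01 -1.07527759e-01 -4.33879944e-05 -4.99012060e-06] 0.4029500008641139 [ 0.03808282 -0.08157554 -2.66867894] [-3.77497219e-01  1.09605562e-01  1.88296486e+00 -1.48033933e-05
  1.14910853e+00  1.40877728e+00]
```

View pics/w6.png

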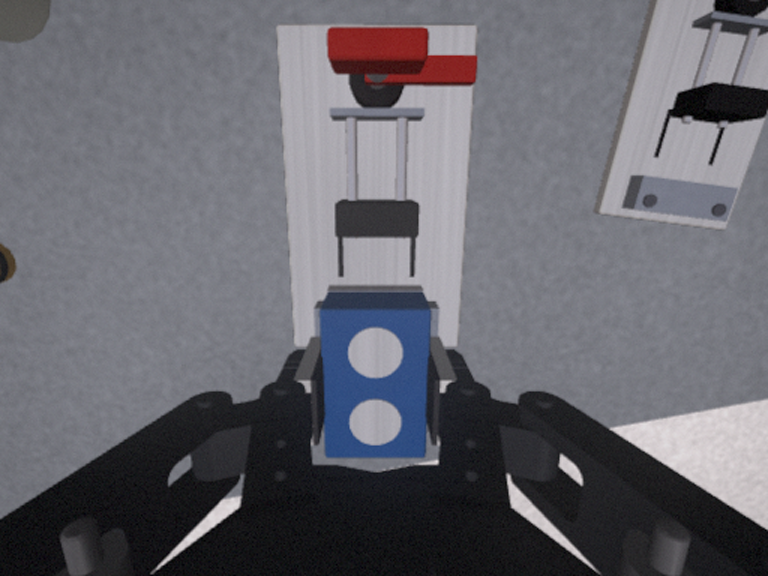

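View pics/r6.png

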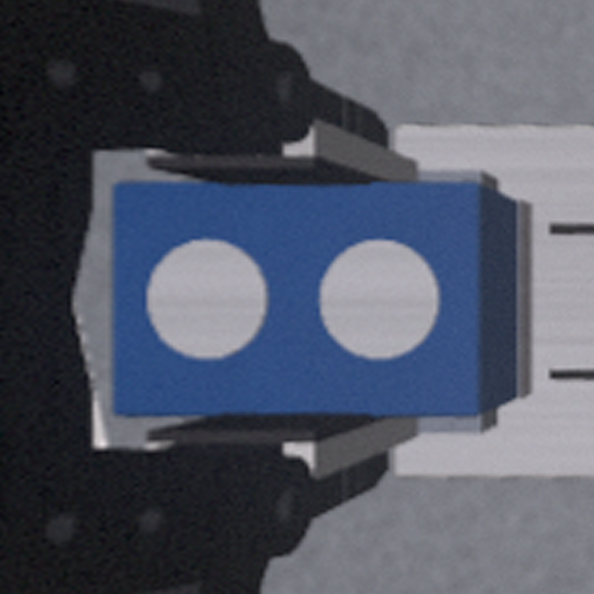

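View pics/s6.png

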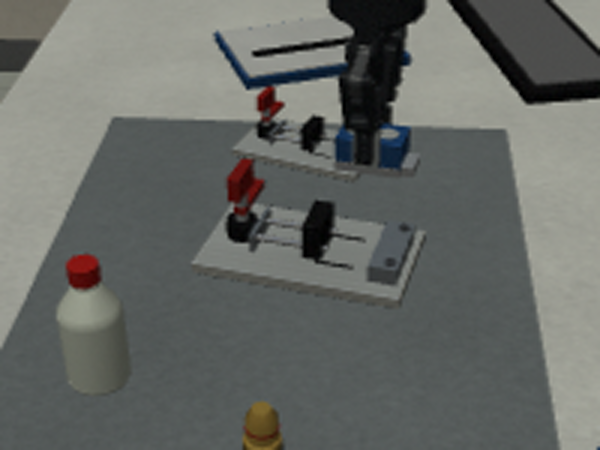

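```bash
python3 - <<'E'
from h import *
ci,im=snap("wrist","w7")
for z in (12,48):
    g=rect(ci,im,(557.8,-129.6),-0.217,115,z,2.6)
    cv2.imwrite(f"pics/r7_{z}.png",cv2.cvtColor(g,cv2.COLOR_RGB2BGR))
g=rect(ci,im,(557.8,-129.6),-0.217,115,12,2.6).astype(float).mean(2)
g=cv2.GaussianBlur(g,(3,3),0)
for c in (250,330,400,450,500,520):
    d=np.gradient(g[:,c]); a=np.argmax(d[100:180])+100; b=np.argmin(d[420:500])+420; print((c/2.6-115),[ (115-a/2.6).round(1),(115-b/2.6).round(1)])
for r in (180,200,420):
    d=np.gradient(g[r]); b=np.argmin(d[520:590])+520; print("x",(115-r/2.6),b/2.6-115)
E
cd pics; python3 -c "
import cv2,numpy as np
a=cv2.imread('r7_12.png');b=cv2.imread('r7_48.png');cv2.imwrite('r7.png',cv2.resize(np.hstack([a[100:500,200:],b[100:500,200:]]),None,fx=1,fy=1))"
```

```text
-18.846153846153854 [np.float64(53.5), np.float64(-54.6)]
11.92307692307692 [np.float64(53.5), np.float64(-54.6)]
38.84615384615384 [np.float64(53.8), np.float64(-54.6)]
58.076923076923066 [np.float64(53.5), np.float64(-54.2)]
77.30769230769229 [np.float64(54.2), np.float64(-70.0)]
85.0 [np.float64(53.5), np.float64(-54.6)]
x 45.769230769230774 104.23076923076923
x 38.07692307692308 104.23076923076923
x -46.53846153846152 104.23076923076923
```

View pics/r7.png

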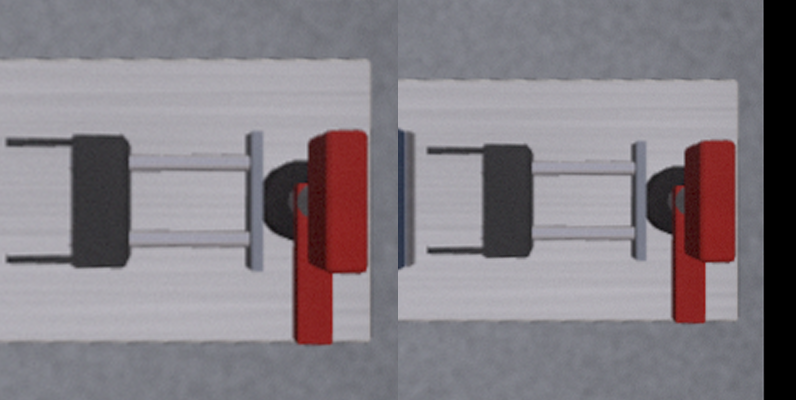

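Call:
{"method": "servo_tool", "body": {"targets": [{"x": 0.1,"y": 0.1,"z": 1,"spin": 0},{"x": 0,"y": 0,"z": 1.5,"spin": 0},{"x": 0,"y": 0,"z": 1.5,"spin": 0},{"x": 0,"y": 0,"z": 1.5,"spin": 0},{"x": 0,"y": 0,"z": 1,"spin": 0},{"x": 0,"y": 0,"z": 0.5,"spin": 0},{"x": 0,"y": 0,"z": 0.4,"spin": 0},{"x": 0,"y": 0,"z": 0,"spin": 0},{"x": 0,"y": 0,"z": 0,"spin": 0},{"x": 0,"y": 0,"z": 0,"spin": 0}]}}

```text
clock: 11.4
tool_pos: [516.7, -121.2, 58.0]
tcp_rot: [0.994, -0.108, 0.001, 0.0]
wrist_force: [0.4, 0.4, -1.9]
gripper_width: 0.407
```

Run:
```python
from h import *
o=observe();print(o['clock'],o['tool_pos'],psi(o),o['wrist_force'])
snap("side","s8",(190,130,320,220),5)
snap("wrist","w8",s=1.5)
```

```text
11.4 [ 516.72262607 -121.23033737   58.0069882 ] -0.21641162571890635 [ 0.39347922  0.37271478 -1.85182867]
```

View pics/s8.png

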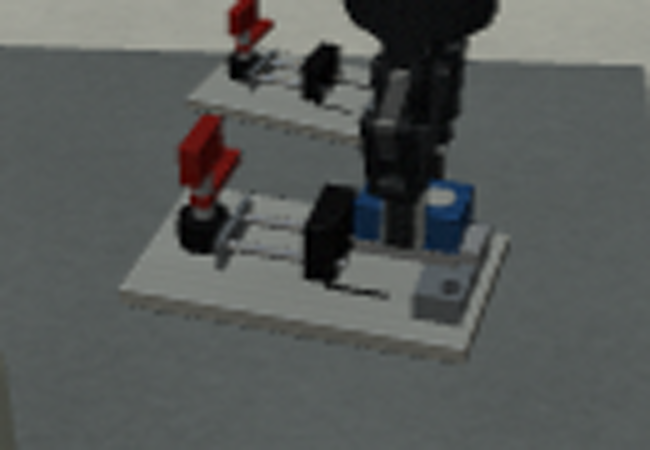

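View pics/w8.png

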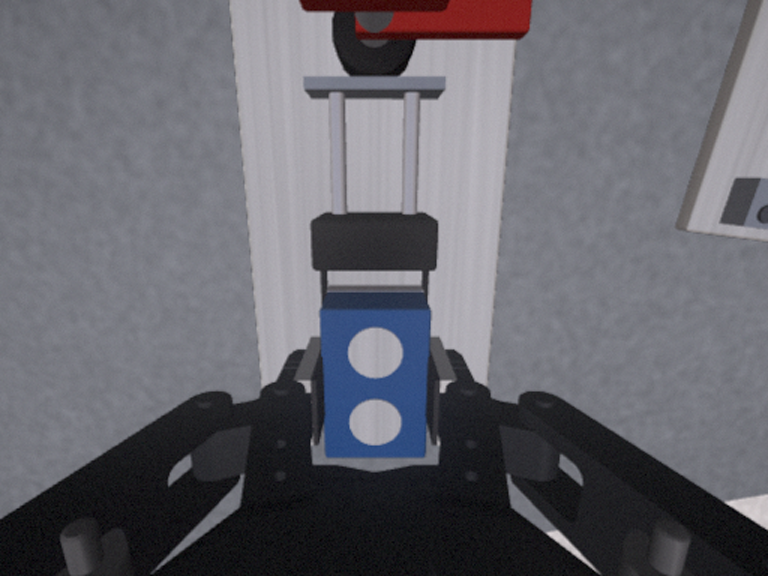

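The block hangs above the stop and is centred on the jaw (both at column about 375). Next I'll press the jaw back.

Call:
{"method": "servo_tool", "body": {"targets": [{"x": 0.4,"y": 0,"z": 0,"spin": 0},{"x": 0.4,"y": 0,"z": 0,"spin": 0},{"x": 0.4,"y": 0,"z": 0,"spin": 0},{"x": 0.4,"y": 0,"z": 0,"spin": 0},{"x": 0.4,"y": 0,"z": 0,"spin": 0},{"x": 0.4,"y": 0,"z": 0,"spin": 0},{"x": 0.4,"y": 0,"z": 0,"spin": 0},{"x": 0.4,"y": 0,"z": 0,"spin": 0},{"x": 0.25,"y": 0,"z": 0,"spin": 0},{"x": 0,"y": 0,"z": 0,"spin": 0}]}}

```text
clock: 12.5
tool_pos: [548.3, -128.0, 56.6]
tcp_rot: [0.994, -0.108, -0.002, -0.0]
wrist_force: [-8.5, 3.0, 3.6]
gripper_width: 0.407
```

Run:
```python
from h import *
o=observe();p=o['tool_pos'];print(o['clock'],p,psi(o),o['wrist_force'],R.from_quat(o['tcp_rot']).as_matrix()[:,2])
d=p[:2]-[557.2,-130];print("holder x,y",d@[.9765,-.2153],d@[.2153,.9765])
snap("side","s9",(190,130,320,220),5)
snap("wrist","w9",s=1.5)
```

```text
12.5 [ 548.33527049 -128.00703814   56.62005485] -0.21619449142222538 [-8.4800558   2.95257722  3.6493571 ] [-0.00461199  0.00124866 -0.99998859]
holder x,y -9.085493056846921 0.037550991748275815
```

View pics/s9.png

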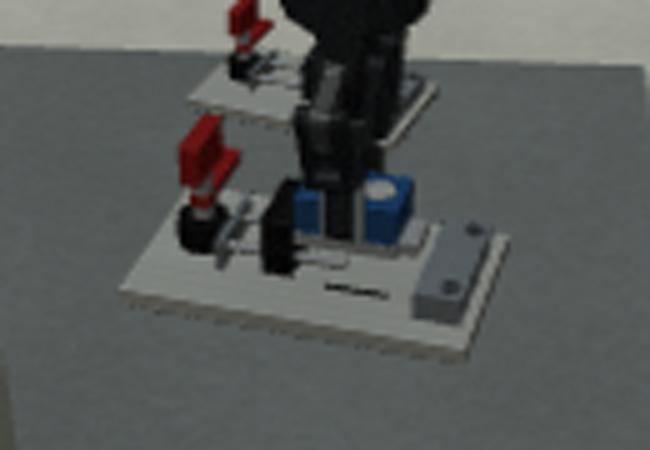

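View pics/w9.png

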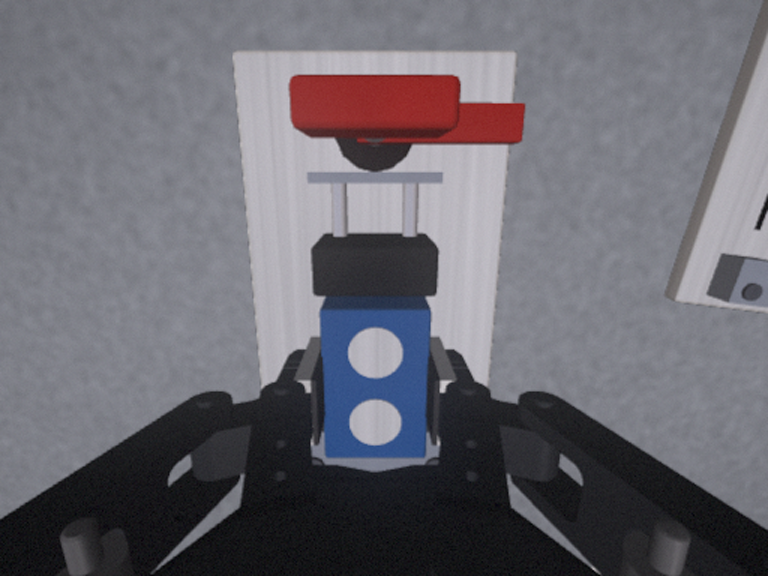

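The jaw is pressed back about 25 mm (9 N) and the block is unchanged in the grip. The toe clears the lip by about 5 mm, so I'll lower it.

Call:
{"method": "servo_tool", "body": {"targets": [{"x": 0.1,"y": 0,"z": 0.3,"spin": 0},{"x": 0,"y": 0,"z": 0.3,"spin": 0},{"x": 0,"y": 0,"z": 0.3,"spin": 0},{"x": 0,"y": 0,"z": 0.3,"spin": 0},{"x": 0,"y": 0,"z": 0.3,"spin": 0},{"x": 0,"y": 0,"z": 0.3,"spin": 0},{"x": 0,"y": 0,"z": 0.15,"spin": 0},{"x": 0,"y": 0,"z": 0.05,"spin": 0},{"x": 0,"y": 0,"z": 0,"spin": 0},{"x": 0,"y": 0,"z": 0,"spin": 0}]}}

```text
clock: 13.6
tool_pos: [548.9, -127.9, 36.4]
tcp_rot: [0.994, -0.108, -0.003, -0.001]
wrist_force: [-7.8, 1.5, 2.3]
gripper_width: 0.407
```

Run:
```python
from h import *
o=observe();p=o['tool_pos'];print(o['clock'],p,psi(o),o['wrist_force'],o['wrist_torque'],R.from_quat(o['tcp_rot']).as_matrix()[:,2])
d=p[:2]-[557.2,-130];print("holder x,y",d@[.9765,-.2153],d@[.2153,.9765])
snap("side","s10",(190,130,320,220),5)
snap("wrist","w10",s=1.5)
```

```text
13.6 [ 548.86479517 -127.93434211   36.44590125] -0.21617620177911046 [-7.79231786  1.48711747  2.27306806] [0.29297326 1.30082529 0.05914274] [-0.00509713  0.00163131 -0.99998568]
holder x,y -8.58406365978574 0.2225453266172001
```

View pics/s10.png

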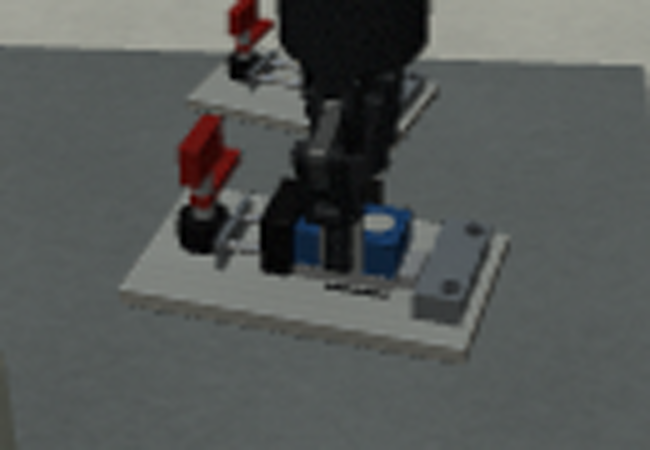

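View pics/w10.png

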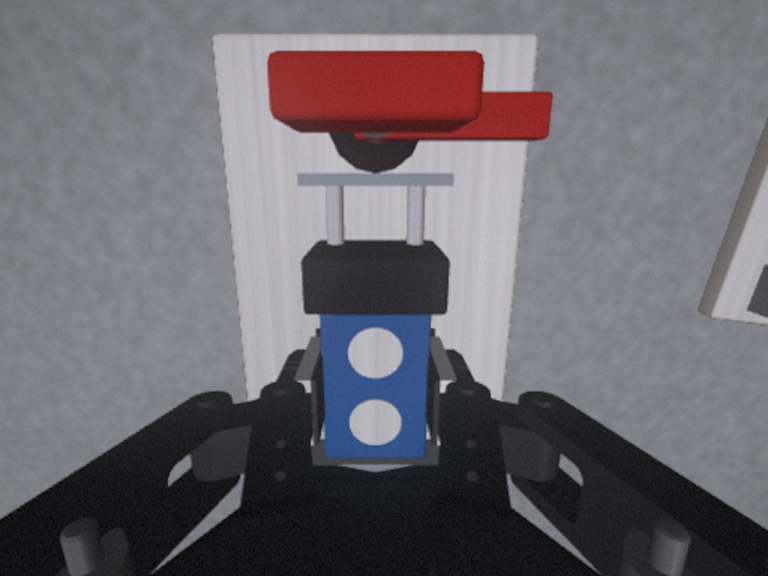

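Call:
{"method": "servo_tool", "body": {"targets": [{"x": 0,"y": 0,"z": 0.08,"spin": 0},{"x": -0.2,"y": 0,"z": 0,"spin": 0},{"x": -0.2,"y": 0,"z": 0,"spin": 0},{"x": -0.2,"y": 0,"z": 0,"spin": 0},{"x": -0.2,"y": 0,"z": 0,"spin": 0},{"x": -0.2,"y": 0,"z": 0,"spin": 0},{"x": -0.2,"y": 0,"z": 0,"spin": 0},{"x": -0.2,"y": 0,"z": 0,"spin": 0},{"x": -0.1,"y": 0,"z": 0,"spin": 0},{"x": 0,"y": 0,"z": 0,"spin": 0}]}}

```text
clock: 14.7
tool_pos: [536.9, -125.4, 36.4]
tcp_rot: [0.994, -0.108, 0.001, -0.0]
wrist_force: [2.4, 1.8, -5.3]
gripper_width: 0.406
```

Run:
```python
from h import *
o=observe();p=o['tool_pos'];print(o['clock'],p,psi(o),o['wrist_force'],o['wrist_torque'],R.from_quat(o['tcp_rot']).as_matrix()[:,2])
d=p[:2]-[557.2,-130];print("holder x,y",d@[.9765,-.2153],d@[.2153,.9765])
snap("side","s11",(190,130,320,220),5)
snap("wrist","w11",s=1.5)
```

```text
14.7 [ 536.89580669 -125.35038595   36.4029025 ] -0.21651992721174096 [ 2.35043157  1.83725236 -5.28864057] [ 0.19478529 -0.3540472  -0.00304543] [ 1.54721447e-03 -6.02457732e-06 -9.99998803e-01]
holder x,y -20.828106674599507 0.16885529680253247
```

View pics/s11.png

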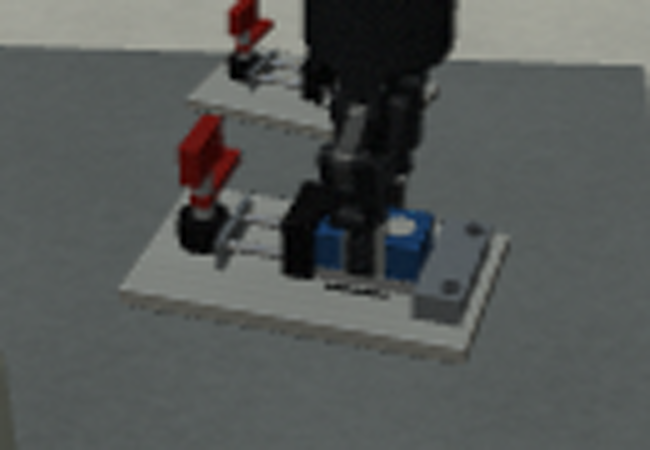

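View pics/w11.png

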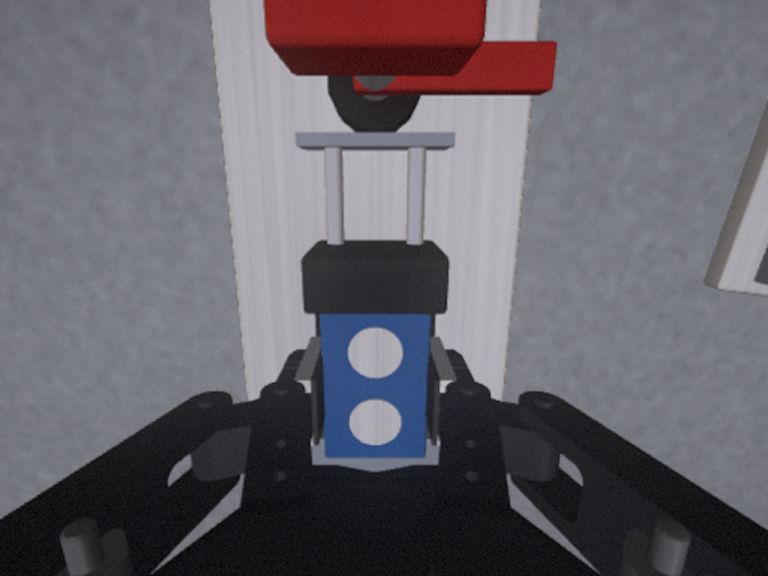

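The toe is under the lip, with its tip about 7 mm into the slot. I'll open and let the jaw push it home.

Call:
{"method": "servo_tool", "body": {"targets": [{"x": 0,"y": 0,"z": 0,"spin": 0},{"x": 0,"y": 0,"z": 0,"spin": 0},{"x": 0,"y": 0,"z": 0,"spin": 0},{"x": 0,"y": 0,"z": 0,"spin": 0},{"x": 0,"y": 0,"z": 0,"spin": 0},{"x": 0,"y": 0,"z": 0,"spin": 0},{"x": 0,"y": 0,"z": 0,"spin": 0},{"x": 0,"y": 0,"z": 0,"spin": 0},{"x": 0,"y": 0,"z": 0,"spin": 0},{"x": 0,"y": 0,"z": 0,"spin": 0}], "jaw": 0.65}}

```text
clock: 15.8
tool_pos: [536.2, -125.4, 36.5]
tcp_rot: [0.994, -0.108, -0.0, 0.0]
wrist_force: [1.1, 0.3, -0.2]
gripper_width: 0.653
```

Call:
{"method": "servo_tool", "body": {"targets": [{"x": 0,"y": 0,"z": -1.5,"spin": 0},{"x": 0,"y": 0,"z": -3,"spin": 0},{"x": 0,"y": 0,"z": -4,"spin": 0},{"x": 0,"y": 0,"z": -4,"spin": 0},{"x": -1,"y": 0,"z": -3,"spin": 0},{"x": -1,"y": 0,"z": -1,"spin": 0},{"x": -1,"y": 0,"z": 0,"spin": 0},{"x": 0,"y": 0,"z": 0,"spin": 0},{"x": 0,"y": 0,"z": 0,"spin": 0},{"x": 0,"y": 0,"z": 0,"spin": 0}]}}

```text
clock: 16.8
tool_pos: [506.5, -118.8, 200.4]
tcp_rot: [0.994, -0.108, -0.001, -0.0]
wrist_force: [1.1, 0.2, 0.8]
gripper_width: 0.652
```

Run:
```python
from h import *
o=observe();p=o['tool_pos'];print(o['clock'],p,psi(o),o['wrist_force'],o['gripper_width'])
ci,im=snap("wrist","w12",s=1.5)
g=[rect(ci,im,(557.2,-130),-0.217,115,z,2.6)[150:450,:400] for z in (42,48)]
cv2.imwrite("pics/r12.png",cv2.cvtColor(np.hstack(g),cv2.COLOR_RGB2BGR))
snap("side","s12",(190,130,320,220),5)
```

```text
16.8 [ 506.48452887 -118.82743165  200.40164022] -0.2164940755748245 [1.12157583 0.16677115 0.79183174] 0.6521937722957691
```

View pics/r12.png

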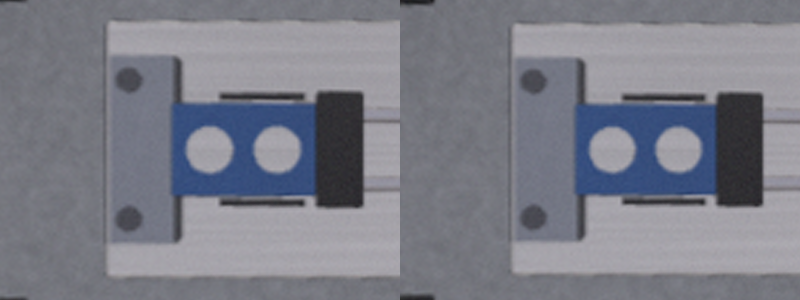

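View pics/s12.png

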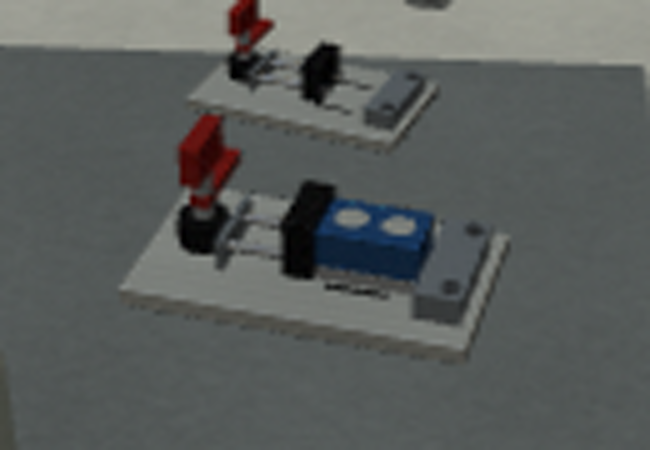

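View pics/w12.png

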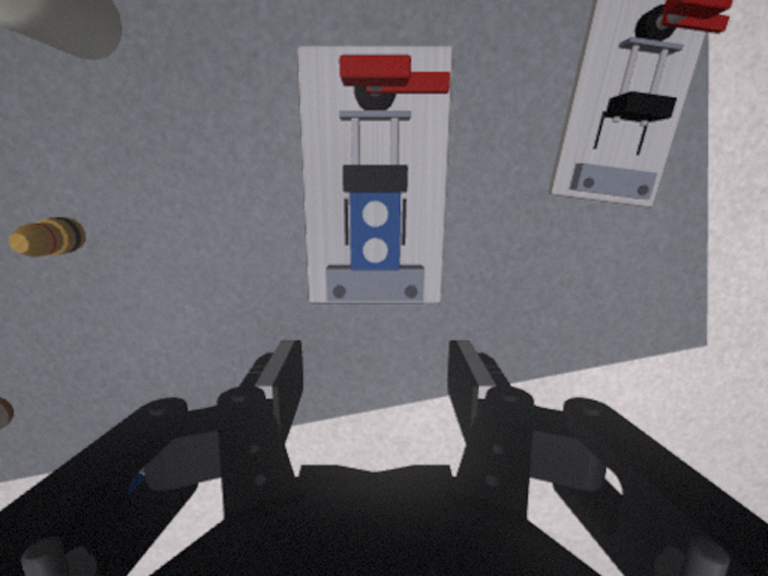

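In the side and rectified views the block lies flat and centred with its front edge over the lip and the jaw on it, pressed back about 12 mm. Next is the lock. I'll check the bar's position before moving.

Run:
```python
from h import *
o=observe();ci,im=snap("wrist","w13")
g=rect(ci,im,(630.4,-146.1),-0.217,40,82,7)
cv2.imwrite("pics/r13.png",cv2.cvtColor(g,cv2.COLOR_RGB2BGR))
for r in spot_point("latch_grip","wrist")[:2]:
  w=onz(ci,r['location'],73)[:2];d=w-[557.2,-130];print(r['p'],w,d@[.9765,-.2153],d@[.2153,.9765])
```

```text
0.78 [ 624.94591972 -326.9284395 ] 108.55258363536186 -177.71492465881425
0.59 [ 630.9094909  -145.16897775] 75.24319877695406 1.0571466154676221
```

View pics/r13.png

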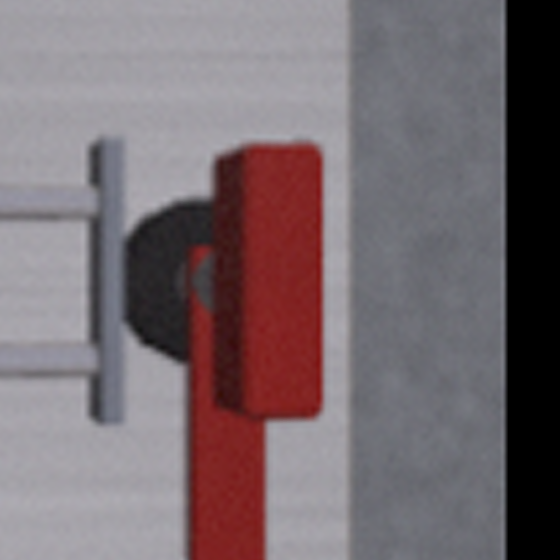

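Call:
{"method": "servo_tool", "body": {"targets": [{"x": 3,"y": 0,"z": 0,"spin": 0},{"x": 4,"y": 0,"z": 0,"spin": 0},{"x": 3.7,"y": 0,"z": 0,"spin": 0},{"x": 2,"y": 0,"z": 0,"spin": 0},{"x": 0,"y": 0,"z": 0,"spin": -8.5},{"x": 0,"y": 0,"z": 0,"spin": -8.5},{"x": 0,"y": 0,"z": 0,"spin": -8.5},{"x": 0,"y": 0,"z": 0,"spin": -8.5},{"x": 0,"y": 0,"z": 0,"spin": -8.5},{"x": 0,"y": 0,"z": 0,"spin": -8.5}]}}

```text
clock: 18.0
tool_pos: [630.9, -146.2, 200.9]
tcp_rot: [0.943, 0.333, -0.0, -0.0]
wrist_force: [-0.1, 0.5, 0.3]
gripper_width: 0.653
```

Call:
{"method": "servo_tool", "body": {"targets": [{"x": 0,"y": 0,"z": 0,"spin": -8.5},{"x": 0,"y": 0,"z": 0,"spin": -8.5},{"x": 0,"y": 0,"z": 0,"spin": -8.5},{"x": 0,"y": 0,"z": 0,"spin": -8.5},{"x": 0,"y": 0,"z": 0,"spin": -5},{"x": 0,"y": 0,"z": 0,"spin": 0},{"x": 0,"y": 0,"z": 0,"spin": 0},{"x": 0,"y": 0,"z": 0,"spin": 0},{"x": 0,"y": 0,"z": 0,"spin": 0},{"x": 0,"y": 0,"z": 0,"spin": 0}]}}

```text
clock: 19.0
tool_pos: [631.0, -146.2, 201.5]
tcp_rot: [0.78, 0.626, 0.0, -0.0]
wrist_force: [0.6, 0.0, -0.3]
gripper_width: 0.657
```

Run:
```python
from h import *
o=observe();p=o['tool_pos'];print(o['clock'],p,psi(o),o['joints'])
d=p[:2]-[557.2,-130];print("holder x,y",d@[.9765,-.2153],d@[.2153,.9765])
ci,im=snap("wrist","w14",s=1.5)
g=rect(ci,im,(630.4,-146.1),-0.217,40,82,7)
cv2.imwrite("pics/r14.png",cv2.cvtColor(g,cv2.COLOR_RGB2BGR))
```

```text
19.0 [ 630.95523304 -146.23185418  201.48121691] 1.3537772134706847 [-3.49422540e-01  3.07849957e-01  1.51042521e+00  5.11702768e-05
  1.32333706e+00 -1.32415961e-01]
holder x,y 75.51670326578538 0.0290960670817526
```

View pics/w14.png

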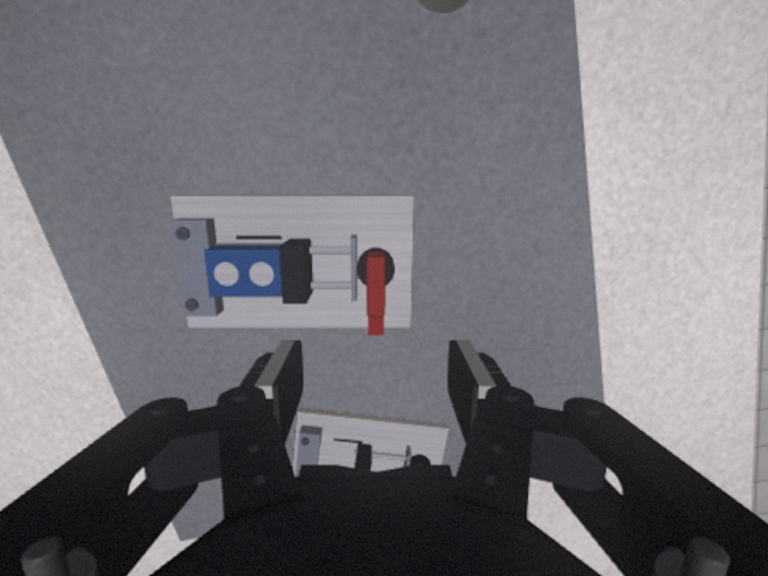

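View pics/r14.png

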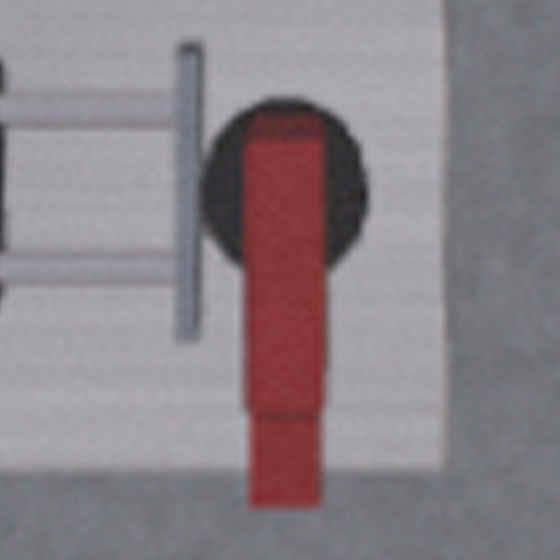

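The bar lies centred between the fingers, along the holder's y. I'll descend onto it and grip.

Call:
{"method": "servo_tool", "body": {"targets": [{"x": 0.05,"y": 0.03,"z": 2,"spin": 0},{"x": 0,"y": 0,"z": 3,"spin": 0},{"x": 0,"y": 0,"z": 3,"spin": 0},{"x": 0,"y": 0,"z": 2,"spin": 0},{"x": 0,"y": 0,"z": 1.2,"spin": 0},{"x": 0,"y": 0,"z": 0.8,"spin": 0},{"x": 0,"y": 0,"z": 0.5,"spin": 0},{"x": 0,"y": 0,"z": 0.2,"spin": 0},{"x": 0,"y": 0,"z": 0,"spin": 0},{"x": 0,"y": 0,"z": 0,"spin": 0}]}}

```text
clock: 20.05
tool_pos: [632.0, -146.0, 75.5]
tcp_rot: [0.779, 0.627, 0.0, 0.001]
wrist_force: [0.5, -0.4, 0.2]
gripper_width: 0.65
```

Call:
{"method": "servo_tool", "body": {"targets": [{"x": 0,"y": 0,"z": 0,"spin": 0},{"x": 0,"y": 0,"z": 0,"spin": 0},{"x": 0,"y": 0,"z": 0,"spin": 0},{"x": 0,"y": 0,"z": 0,"spin": 0},{"x": 0,"y": 0,"z": 0,"spin": 0},{"x": 0,"y": 0,"z": 0,"spin": 0},{"x": 0,"y": 0,"z": 0,"spin": 0},{"x": 0,"y": 0,"z": 0,"spin": 0},{"x": 0,"y": 0,"z": 0,"spin": 0},{"x": 0,"y": 0,"z": 0,"spin": 0}], "jaw": 0, "newtons": 60}}

```text
clock: 21.05
tool_pos: [631.4, -145.8, 74.6]
tcp_rot: [0.779, 0.627, 0.0, 0.0]
wrist_force: [-0.4, 0.1, 4.2]
gripper_width: 0.128
```

Run:
```python
from h import *
o=observe();p=o['tool_pos'];print(o['clock'],p,psi(o),o['wrist_force'],o['gripper_width'])
d=p[:2]-[557.2,-130];print("holder x,y",d@[.9765,-.2153],d@[.2153,.9765])
ci,im=snap("wrist","w15",s=1.5)
```

```text
21.05 [ 631.4182891  -145.84624484   74.57766085] 1.3544117395405668 [-0.39443272  0.12185705  4.24662251] 0.12813375921091222
holder x,y 75.88585581914859 0.5053395588422375
```

View pics/w15.png

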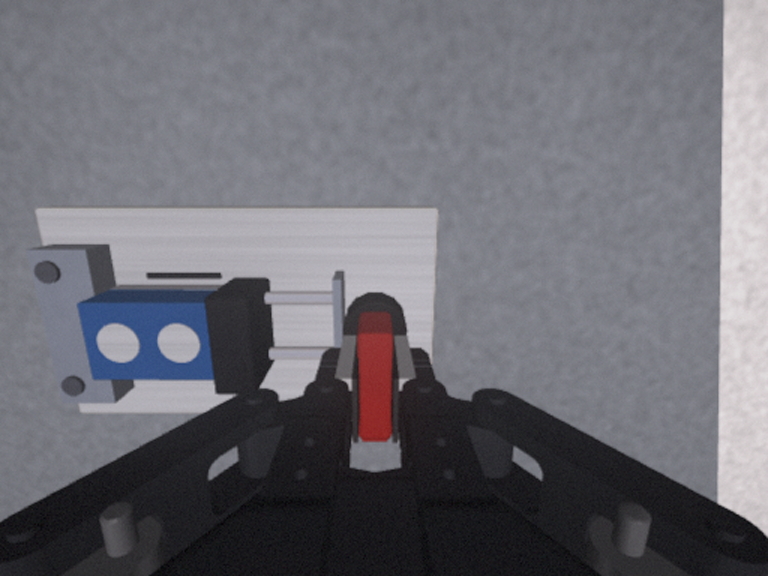

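Call:
{"method": "servo_tool", "body": {"targets": [{"x": 0,"y": 0,"z": 0.15,"spin": 0},{"x": 0,"y": 0,"z": 0.15,"spin": 0},{"x": 0,"y": 0,"z": 0.15,"spin": 0},{"x": 0,"y": 0,"z": 0.1,"spin": 0},{"x": 0,"y": 0,"z": 0.1,"spin": 0},{"x": 0,"y": 0,"z": 0,"spin": 0},{"x": 0,"y": 0,"z": 0,"spin": 0},{"x": 0,"y": 0,"z": 0,"spin": 0},{"x": 0,"y": 0,"z": 0,"spin": 0},{"x": 0,"y": 0,"z": 0,"spin": 0}]}}

```text
clock: 22.1
tool_pos: [631.5, -145.9, 68.9]
tcp_rot: [0.779, 0.627, 0.0, 0.0]
wrist_force: [-3.2, 0.5, 8.5]
gripper_width: 0.123
```

Run:
```python
from h import *
o=observe();p=o['tool_pos'];print(o['clock'],p,psi(o),o['wrist_force'],o['gripper_width'])
```

```text
22.1 [ 631.5480338  -145.87981126   68.89069578] 1.354461802098129 [-3.23272984  0.51742983  8.48775298] 0.12252702958270133
```

The lock is down 5.7 mm at 8.5 N. Now I'll turn it clockwise, which is positive spin.

Call:
{"method": "servo_tool", "body": {"targets": [{"x": 0,"y": 0,"z": 0.03,"spin": 4},{"x": 0,"y": 0,"z": 0,"spin": 6},{"x": 0,"y": 0,"z": 0,"spin": 6},{"x": 0,"y": 0,"z": 0,"spin": 6},{"x": 0,"y": 0,"z": 0,"spin": 6},{"x": 0,"y": 0,"z": 0,"spin": 6},{"x": 0,"y": 0,"z": 0,"spin": 6},{"x": 0,"y": 0,"z": 0,"spin": 6},{"x": 0,"y": 0,"z": 0,"spin": 4},{"x": 0,"y": 0,"z": 0,"spin": 0}]}}

```text
clock: 23.1
tool_pos: [631.7, -146.1, 68.9]
tcp_rot: [0.971, 0.238, 0.0, 0.0]
wrist_force: [-3.0, 0.7, 9.4]
gripper_width: 0.123
```

Run:
```python
from h import *
o=observe();p=o['tool_pos'];print(o['clock'],p,psi(o),o['wrist_force'],o['wrist_torque'],o['gripper_width'])
ci,im=snap("wrist","w16",s=1.5)
```

```text
23.1 [ 631.71555322 -146.0812309    68.89309218] 0.47973645703185264 [-2.96491566  0.73122956  9.44784409] [ 0.16751167  0.6962958  -0.03063414] 0.12344283218410343
```

View pics/w16.png

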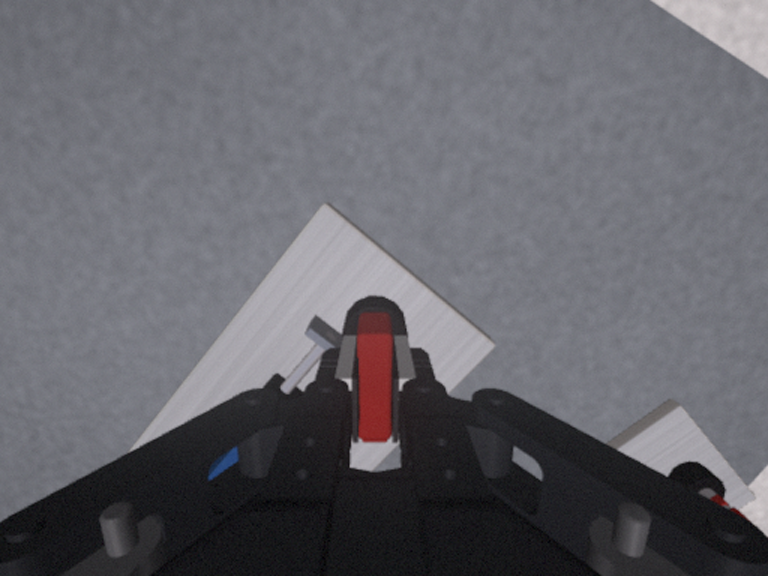

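The bar turns along with the gripper, 50° so far. 40° remain, and I'll command 41.

Call:
{"method": "servo_tool", "body": {"targets": [{"x": 0,"y": 0,"z": 0,"spin": 6},{"x": 0,"y": 0,"z": 0,"spin": 6},{"x": 0,"y": 0,"z": 0,"spin": 6},{"x": 0,"y": 0,"z": 0,"spin": 6},{"x": 0,"y": 0,"z": 0,"spin": 6},{"x": 0,"y": 0,"z": 0,"spin": 6},{"x": 0,"y": 0,"z": 0,"spin": 5},{"x": 0,"y": 0,"z": 0,"spin": 0},{"x": 0,"y": 0,"z": 0,"spin": 0},{"x": 0,"y": 0,"z": 0,"spin": 0}]}}

```text
clock: 24.15
tool_pos: [631.7, -146.2, 68.9]
tcp_rot: [0.993, -0.116, 0.0, 0.0]
wrist_force: [-3.9, -0.2, 10.2]
gripper_width: 0.128
```

Run:
```python
from h import *
o=observe();p=o['tool_pos'];print(o['clock'],p,psi(o),o['wrist_force'],o['wrist_torque'],o['gripper_width'])
snap("side","s17",(190,130,320,220),5)
ci,im=snap("wrist","w17",s=1.5)
```

```text
24.15 [ 631.7364213  -146.16034368   68.89259013] -0.2331444476238169 [-3.87918582 -0.21721774 10.16080972] [0.04712431 0.68614266 0.24183522] 0.12800745711212821
```

View pics/s17.png

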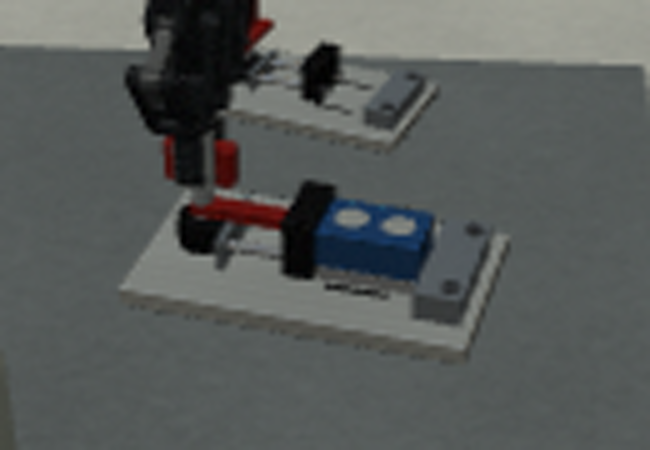

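The cam arm stands behind the jaw at the stop, with 0.24 N m on the wrist. I'll let it rise, then release.

Call:
{"method": "servo_tool", "body": {"targets": [{"x": 0,"y": 0,"z": -0.15,"spin": 0},{"x": 0,"y": 0,"z": -0.15,"spin": 0},{"x": 0,"y": 0,"z": -0.15,"spin": 0},{"x": 0,"y": 0,"z": -0.15,"spin": 0},{"x": 0,"y": 0,"z": -0.1,"spin": 0},{"x": 0,"y": 0,"z": 0,"spin": 0},{"x": 0,"y": 0,"z": 0,"spin": 0},{"x": 0,"y": 0,"z": 0,"spin": 0},{"x": 0,"y": 0,"z": 0,"spin": 0},{"x": 0,"y": 0,"z": 0,"spin": 0}]}}

```text
clock: 25.25
tool_pos: [631.5, -146.1, 74.7]
tcp_rot: [0.993, -0.117, 0.0, 0.0]
wrist_force: [0.1, -3.0, 3.3]
gripper_width: 0.126
```

Call:
{"method": "servo_tool", "body": {"targets": [{"x": 0,"y": 0,"z": 0,"spin": 0},{"x": 0,"y": 0,"z": 0,"spin": 0},{"x": 0,"y": 0,"z": 0,"spin": 0},{"x": 0,"y": 0,"z": 0,"spin": 0},{"x": 0,"y": 0,"z": 0,"spin": 0},{"x": 0,"y": 0,"z": 0,"spin": 0},{"x": 0,"y": 0,"z": 0,"spin": 0},{"x": 0,"y": 0,"z": 0,"spin": 0},{"x": 0,"y": 0,"z": 0,"spin": 0},{"x": 0,"y": 0,"z": 0,"spin": 0}], "jaw": 0.5}}

```text
clock: 26.25
tool_pos: [631.3, -145.8, 74.7]
tcp_rot: [0.993, -0.117, 0.0, -0.0]
wrist_force: [0.3, 0.1, 0.8]
gripper_width: 0.504
```

Call:
{"method": "servo_tool", "body": {"targets": [{"x": 0,"y": 0,"z": -2,"spin": 0},{"x": 0,"y": 0,"z": -3,"spin": 0},{"x": 0,"y": 0,"z": -4,"spin": 0},{"x": -2,"y": 0,"z": -3,"spin": 0},{"x": -3,"y": 0,"z": 0,"spin": 0},{"x": -4,"y": 0,"z": 0,"spin": 0},{"x": -3,"y": 0,"z": 0,"spin": 0},{"x": 0,"y": 0,"z": 0,"spin": 0},{"x": 0,"y": 0,"z": 0,"spin": 0},{"x": 0,"y": 0,"z": 0,"spin": 0}]}}

```text
clock: 27.25
tool_pos: [515.7, -118.4, 195.3]
tcp_rot: [0.993, -0.117, 0.001, 0.0]
wrist_force: [0.0, 0.1, 0.9]
gripper_width: 0.498
```

Run:
```python
from h import *
o=observe();p=o['tool_pos'];print(o['clock'],p,psi(o),o['wrist_force'],o['gripper_width'])
snap("side","s18",(190,130,320,220),5)
ci,im=snap("wrist","w18",s=1.5)
g=rect(ci,im,(557.2,-130),-0.217,115,48,2.6)[100:500]
cv2.imwrite("pics/r18.png",cv2.cvtColor(g,cv2.COLOR_RGB2BGR))
for z in (41,82):
  g=rect(ci,im,(630.4,-146.1),-0.217,60,z,4.5); cv2.imwrite(f"pics/r18_{z}.png",cv2.cvtColor(g,cv2.COLOR_RGB2BGR))
```

```text
27.25 [ 515.74418138 -118.41088291  195.32055115] -0.23388697875192965 [0.01728167 0.14527431 0.87171516] 0.4976246234918148
```

View pics/s18.png

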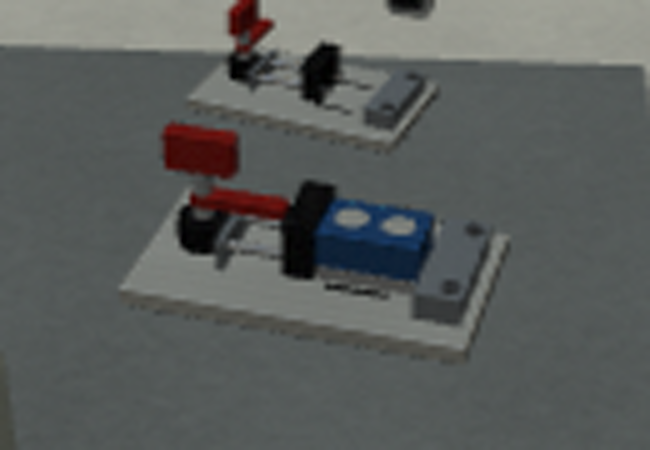

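View pics/r18.png

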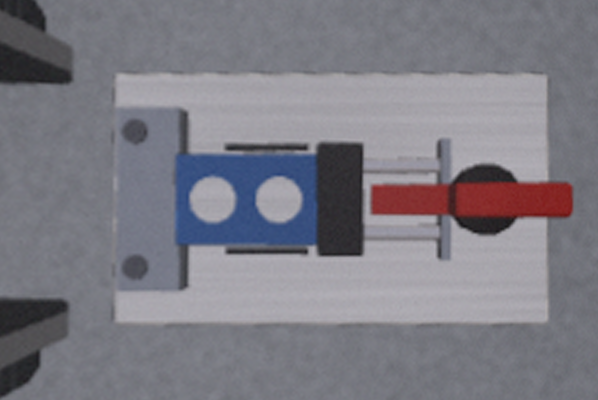

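View pics/r18_82.png

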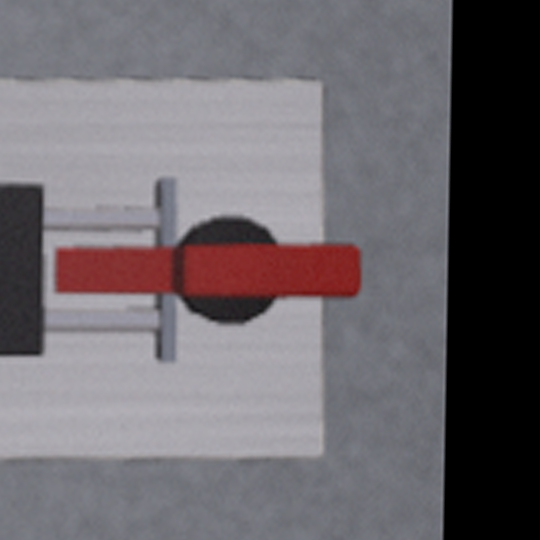

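The lock stands along the holder's x with the cam behind the jaw, and the grip rose back to its starting height (74.7 mm against 74.6). At the assumed up height the bar's length measures 40.0 mm, which agrees. Handing in.

Run:
```python
from plant import *
print(hand_in())
```

```text
the job is handed in; nothing more can be done
None
```

The blue block is clamped in the holder and the red lock is turned and caught. I handed the job in at about 27 s. The interface reports no verdict, so this rests on my own checks.

- **Loading:** I gripped the smaller blue block, pushed the jaw back about 25 mm with its end, and set it on the floor. I then slid the toe under the lip and let go.
- **Locking:** I gripped the red bar, pushed it down 5.7 mm, turned it 90° clockwise to its stop, let it rise and released it.
- **Block check:** The last pictures show it flat and centred within about 1 mm. The toe tip reads 1 mm short of the slot bottom, and the same readings of the resting jaw were about 1 mm off the same way, so I take it to be fully home. The jaw is pressed back about 12 mm.
- **Lock check:** The bar and cam arm lie along the holder's x, behind the jaw. The grip came back up to 74.7 mm (74.6 mm before pushing), and the wrist felt no contact at the end.
- **Other objects:** I did not re-measure the green block, the bottles or the objective afterwards. No move went near them.
- **Oddities:** The first two move calls were refused because the rows lacked keys, and nothing moved. During the slide-in, before letting go, the wrist showed about 3 N of unexplained downward force that vanished on release.

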